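Shut down the parts shaker and nest its cups

ROBOT

A 6-joint arm with a two-finger parallel gripper is mounted at the origin on the work surface. World frame = base frame: x ahead of the robot, y to its left, z up, the work surface at z = 0. Lengths are in m, angles in rad, forces in N, time in s.
With the tool pointing down it reaches from about 0.15 to 0.775 m from the base axis. Payload 6.1 kg.
Tool frame: the origin (TCP) lies between the finger pads; the fingertips stand 17 mm ahead of it and the grasp point (between the pads) lies 2 mm behind it; z points along the fingers, y is the direction in which the jaws open and shut (so a half turn about z gives the same grasp; the last joint's range is limited). The gripper opens to 85 mm and grips with 20 to 120 N. Pads are 22 mm wide; open, the fingers measure 114 mm over their backs; the gripper's body (76 mm by 85 mm) begins 54 mm behind the grasp point. The pads swing forward as they close: fully open they stand 13 mm farther back than shut.
Start: joints at [1.337, 0.126, -0.04, 1.405, 0, 1.571], TCP at [0.122, 0.511, 0.248] pointing down, gripper open.
Joint ranges: [-2.72, 2.72], [-0.95, 1.95], [-1.27, 1.35], [-1.78, 2.02], [-1.46, 1.47], [-3.14, 3.14]. Speed limits (rad/s): [2.39, 2.39, 3.01, 3.14, 3.14, 3.14].

INTERFACE

Orientations are given as a unit quaternion [x, y, z, w].
In Python, from bench import sensors, read_camera, calibration, order gives the robot as it stands. The module is installed in compiled form; this text tells all that it offers.
- The arm moves only by the tool step_arm, never from a script. Its argument "plan" is a list of rows, each an object with "twist": the turn, a rotation vector about the tool's x, y, z in rad, a list of three; "linear": the shift along the tool's x, y, z in mm, a list of three; "claw": the gripper's target within -1 to 1 (shut at 1, half-way at 0, fully open at -1). A call has 1 to 10 rows; each row is the pose to reach, as a shift and turn from the pose measured when the call began, along the tool's axes at that moment; what a row does not reach only later rows make up. A row lasts 1/8 s, in which the tool goes at most 62.5 mm and 10.7 degrees, less where a joint would pass 70% of its speed; a pose out of reach is approached as far as the arm can. A call with a gripper value outside its range is refused whole. The fingers move at their own pace and stop on an object; "grip_force" is the grip in N (left out, the last holds). Time passes only in rows, so rows that repeat a pose let the fingers close. It gives the time, the measured TCP pose, the force and the opening at its end, in the units of the state.
- sensors.get_obs(): the state, without advancing time (a new reading comes with each control period).
- read_camera(name): name is "side" or "top"; returns (picture, depth): 384x512x3 uint8, blue, green, red; 384x512 float32, m along the optical axis (not along the pixel's ray), 0 where there is no reading.
- calibration(name): a dict with "mtx" (3x3 intrinsics, pixels), "view" (4x4, takes a point from world to camera coordinates). Camera axes: x right, y down, z forward; pixel columns grow to the right and rows downward; lengths in m; the calibration is good to about 2 mm. A picture is of the moment at which its call begins. calibration takes no time and is no camera call.
- order.sign_off(): hands the job in, once; it reports no verdict.
The state is a dict: "clock": time; "joint_pos": joint angles; "joint_velocities": joint speeds; "effort": joint torques, N m; "tcp_pos": TCP position; "tcp_rot": TCP orientation; "wrist_force": force on the tool from outside, world axes, zero at the start; "moment": the same for the moment, N m; "finger_gap": opening from 0.0 (shut) to 1.0 (fully open).
Only numpy, scipy, OpenCV 4.12 (cv2) and the standard library are available. Lean on these libraries where they do the work, as an engineer would, in place of code of your own. Each camera call takes 0.05 s, during which the arm holds its last target. There are 200 camera calls.

TASK

Shut down the parts shaker: first turn its speed knob anticlockwise as far as it goes, to the off stop. Then take the two parts cups out of the sloped rack and nest them upright in the grey cup on the shaker, blue first and orange on top, and with the cups nested press the stack down firmly but without hammering until the sprung plate bottoms; hold it there for a moment, then let go and leave the rest of the bench as it is.

Things in the scene. Friction and masses are not known exactly. Their poses are not given: they have to be found in the camera images.
- speed (a joint): black bar-grip speed knob on top of the white shaker; 0 = off stop, grows clockwise seen from above, up to 4.7 rad (about 270 degrees). It stays where it is left. A red tick on the housing marks off, a white line on the bar is the pointer. At value a the bar points along the shaker's -x axis turned by a clockwise seen from above
- speed_axis (a point): fixed point on the knob's vertical axis at the height to grip it; axes parallel to the shaker's. The bar grip is 42 mm long, 14 mm thick and its top is 7 mm above this point; it is 32 mm tall, on a 44 mm disc
- shaker: the parts shaker: low white box 150 (x) x 280 (y) x 50 mm, fixed to the bench; origin at the centre of its underside, z up. The knob stands 90 mm along +y from the origin, the sprung plate with the grey cup 75 mm along -y
- grey_cup (a point): centre of the underside of the grey cup, which is fixed on the shaker's round sprung aluminium plate (104 mm across), z up; same shape as the other cups, so its rim is 67 mm above this point. It sinks with the plate
- plate (a joint): how far the sprung plate is pressed down: 0 = up, 0.008 m = bottomed; bottoming takes about 10 to 13 N, and it springs back when let go
- rack: sloped picking rack, fixed to the bench: aluminium plate 100 (along the slope) x 240 (y) mm, rising 34 degrees towards +x, so that the cups' mouths lean towards -x of the rack; origin at the centre of its underside. It has two square windows (55 mm, at y = -60 and +60 mm) in which the cups hang by their shoulders, plate centre 75 mm above the bench
- blue_cup: blue parts cup, 67 mm tall; origin at the centre of its underside, +z to its mouth. Foot 31 mm across, cone to 52 mm at height 45; there a shoulder steps out to an upright band 62 mm across up to the rim (45 to 67). Mouth 56 mm. Starts hanging in the rack, leaning 34 degrees, only the band above the plate. Nested, its shoulder sits on the rim below, origin 22 mm above the other's
- orange_cup: orange plastic parts cup, the same shape as the blue one, origin and axes alike; starts in the other window of the rack
- screwdriver: red-handled screwdriver, 190 mm, lying flat between the shaker and the rack, nearest the robot; leave alone. Origin at its underside
- bottle: white plastic bottle, 56 mm across, 150 mm tall, standing; leave alone. Origin at its underside
- bin: black open parts bin, 100 x 140 x 50 mm; leave alone. Origin at its underside
- bits: grey block of driver bits, 60 x 110 x 40 mm; leave alone. Origin at its underside
- reel: yellow reel, 80 mm across, 24 mm tall, lying flat; leave alone. Origin at its underside
- fitting: small brass fitting, 26 mm across, 30 mm tall, standing between the shaker and the rack; leave alone. Origin at its underside
- can: red can, 56 mm across, 160 mm tall; leave alone. Origin at its underside

How it is judged:
On the way, in this order (a step that is already met when the one before it is completed fails the run):
1. the speed knob is turned anticlockwise to its off stop (value of joint speed below 0.08 rad), for 0.2 s.
2. with both cups nested in the grey cup, the stack is pressed down until the sprung plate is (nearly) bottomed, and held 0.2 s (z of blue_cup in the frame of grey_cup between 0.0195 and 0.0245 m and horizontal distance between blue_cup and grey_cup below 0.004 m and angle between each of blue_cup, orange_cup's own z axis and vertical below 0.07 rad and z of orange_cup in the frame of blue_cup between 0.0195 and 0.0245 m and horizontal distance between orange_cup and blue_cup below 0.004 m and value of joint plate above 0.006 m), for 0.2 s.
At the end, for the whole second after the job is handed in: The knob is within 0.08 rad of its off stop; the blue cup is nested in the grey one and the orange in the blue one, each 22 mm (within 2.5 mm) above the cup below, within 4 mm of concentric and within 4 degrees of upright, at rest, and the plate has sprung back to within 2 mm (value of joint speed below 0.08 rad and z of blue_cup in the frame of grey_cup between 0.0195 and 0.0245 m and horizontal distance between blue_cup and grey_cup below 0.004 m and angle between each of blue_cup, orange_cup's own z axis and vertical below 0.07 rad and z of orange_cup in the frame of blue_cup between 0.0195 and 0.0245 m and horizontal distance between orange_cup and blue_cup below 0.004 m and value of joint plate below 0.002 m and linear speed of each of blue_cup, orange_cup below 0.02 m/s); the robot touches nothing.
It fails at once if the stack is hammered down: more than 60 N between the blue cup and the grey cup on the plate (contact force between blue_cup and shaker above 60 N).
It fails at once if another thing on the bench (screwdriver, bottle, bin, bits, reel, fitting, can) is moved more than 30 mm (distance of any of screwdriver, bottle, bin, bits, reel, fitting, can from where it was at the start of the episode above 0.03 m).
It also fails if it takes over 72 s, if anything falls off the work surface, if the arm or the gripper's body presses on something with over 40 N, if the wrist force passes 120 N, or if a joint passes its speed limit or range.

## Working session

There is one attempt and no reset: what is moved stays moved. The work goes in short steps, Python scripts to look and compute and a tool call to move; the robot and the scene stay as the last step left them, time stands still between calls to the robot, and variables do not carry over. Pictures are saved under pics/ and viewed, about 8 in all and at most 12, crops included, and the job is handed in when it is done.

Besides the shell and the picture viewer there is one more tool, called after ">>>" as name([rows], argument=value, ...), one row to a line, values as JSON. step_arm: Moves the arm, as the interface text tells. Its arguments: {"type":"object","properties":{"plan":{"type":"array","items":{"type":"object","properties":{"twist":{"type":"array","items":{"type":"number"}},"linear":{"type":"array","items":{"type":"number"}},"claw":{"type":"number"}}}},"grip_force":{"type":"number"}},"required":["plan"]}

```bash
mkdir -p pics
python3 - <<'E'
from bench import sensors, read_camera, calibration
import cv2,numpy as np
print(sensors.get_obs())
for n in("side","top"):
    p,d=read_camera(n); np.savez(f"{n}0.npz",p=p,d=d); cv2.imwrite(f"pics/{n}0.png",p); c=calibration(n); print(n,c["mtx"].round(1).tolist(),np.round(c["view"],3).tolist())
E
```

```text
{'clock': 0.0, 'joint_pos': array([ 1.33702411e+00,  1.26380461e-01, -4.06056695e-02,  1.40538469e+00,
        4.84361966e-06,  1.57082318e+00]), 'joint_velocities': array([-6.10487916e-04,  6.37727115e-05, -5.13559241e-04,  9.01831420e-04,
       -4.57958419e-04,  3.93220485e-04]), 'effort': array([-2.34872741e-04, -4.35916150e+01,  3.52922165e+01,  1.72434119e-02,
        1.52090325e-05, -3.94741264e-06]), 'tcp_pos': array([0.12152776, 0.51035666, 0.24752927]), 'tcp_rot': array([ 1.16633437e-01,  9.93174719e-01, -7.81595426e-04, -9.42037934e-05]), 'wrist_force': array([-0.02680465,  0.44954188, -0.87522301]), 'moment': array([-0.01687559,  0.03572396,  0.04426712]), 'finger_gap': 1.0053895445124634}
side [[481.7, 0.0, 259.1], [0.0, 481.7, 188.4], [0.0, 0.0, 1.0]] [[0.875, -0.484, 0.019, -0.506], [-0.281, -0.539, -0.794, 0.235], [0.394, 0.69, -0.607, 0.849], [0.0, 0.0, 0.0, 1.0]]
top [[416.5, 0.0, 258.5], [0.0, 416.5, 189.4], [0.0, 0.0, 1.0]] [[-0.01, -1.0, -0.01, 0.021], [-0.998, 0.011, -0.059, 0.593], [0.059, 0.01, -0.998, 1.07], [0.0, 0.0, 0.0, 1.0]]
```

View pics/side0.png

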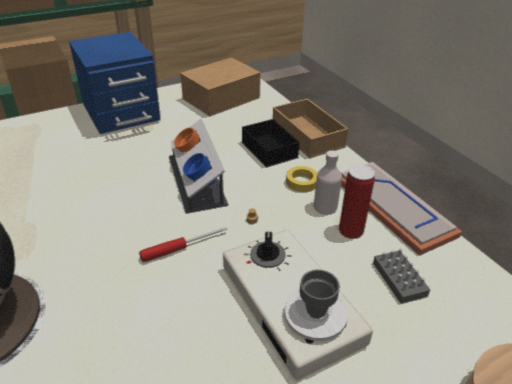

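View pics/top0.png

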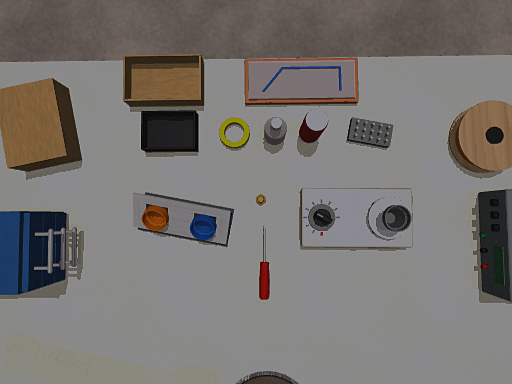

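```bash
cat > h.py <<'E'
import numpy as np,cv2
from bench import sensors, read_camera, calibration
from scipy.spatial.transform import Rotation as R
def cloud(n,d):
    c=calibration(n);K=c["mtx"];V=np.array(c["view"])
    v,u=np.mgrid[:d.shape[0],:d.shape[1]]
    P=np.stack([(u-K[0][2])/K[0][0]*d,(v-K[1][2])/K[1][1]*d,d],-1)
    W=(P-V[:3,3])@V[:3,:3]; W[d==0]=np.nan
    return W
def load(n,k=0):
    f=np.load(f"{n}{k}.npz");return f["p"],cloud(n,f["d"])
def proj(n,X):
    c=calibration(n);q=(np.asarray(X)@np.array(c["view"])[:3,:3].T+np.array(c["view"])[:3,3])@np.array(c["mtx"]).T
    return q[...,:2]/q[...,2:]
def circ(P):
    A=np.c_[2*P,np.ones(len(P))];s=np.linalg.lstsq(A,(P**2).sum(1),rcond=None)[0]
    return s[:2],np.sqrt(s[2]+s[0]**2+s[1]**2)
E
python3 - <<'E'
from h import *
for n in("top","side"):
    p,W=load(n); z=W[...,2]; x=W[...,0]; y=W[...,1]
    hsv=cv2.cvtColor(p,cv2.COLOR_BGR2HSV)
    print(n,"table z",np.nanmedian(z[(abs(z)<.02)]))
    c=calibration(n)
    m=(z>.04)&(z<.058)&(x>.3)&(x<.7)&(y<-.05)&(y>-.45)
    r=cv2.minAreaRect(W[m][:,:2].astype(np.float32)); print("shaker",r,np.nanmedian(z[m]))
    m=(z>.068)&(z<.11)&(y>-.24)&(y<-.08)&(x>.4)&(x<.7)
    print("knob",m.sum(),np.nanmean(W[m],0),z[m].max())
    q=m&(z>z[m].max()-.006); print(cv2.minAreaRect(W[q][:,:2].astype(np.float32)))
    m=(z>.075)&(y<-.25)&(y>-.45)&(x>.4)&(x<.7)
    q=m&(z>z[m].max()-.008);print("grey",z[m].max(),q.sum(),circ(W[q][:,:2]),cv2.minEnclosingCircle(W[q][:,:2].astype(np.float32)))
    sat=(hsv[...,1]>120)
    reg=(x>.35)&(x<.65)&(y>.05)&(y<.4)&(z>.04)
    b=sat&reg&(hsv[...,0]>100)&(hsv[...,0]<130); o=sat&reg&(hsv[...,0]<20)
    for nm,m in(("blue",b),("orange",o)):
        print(nm,m.sum(),W[m].mean(0),W[m].min(0),W[m].max(0))
    m=reg&(hsv[...,1]<50)
    Q=W[m]
    best=0
    rng=np.random.default_rng(0)
    for i in range(500):
        a=Q[rng.choice(len(Q),3,False)];nn=np.cross(a[1]-a[0],a[2]-a[0]);l=np.linalg.norm(nn)
        if l<1e-6: continue
        nn=nn/l; 
        if abs(nn[2])<.6: continue
        I=abs((Q-a[0])@nn)<.003
        if I.sum()>best: best=I.sum();B=I
    C=Q[B].mean(0);n_=np.linalg.svd(Q[B]-C,full_matrices=False)[2][2];n_*=np.sign(n_[2])
    print("rack",B.sum(),len(Q),C,n_,"tilt",np.degrees(np.arccos(n_[2])),"yaw",np.degrees(np.arctan2(-n_[1],-n_[0])))
    print("  rect",cv2.minAreaRect(Q[B][:,:2].astype(np.float32)))
E
```

```text
top table z -0.00019005821937299823
shaker ((0.5176830887794495, -0.23274074494838715), (0.28076860308647156, 0.14934559166431427), 89.3857421875) 0.049753871139184766
knob 112 [ 0.5189386  -0.14144127  0.09115142] 0.09827656767628976
((0.5192292332649231, -0.14245232939720154), (0.0411088690161705, 0.012630823999643326), 59.318607330322266)
grey 0.14063804168314922 106 (array([ 0.51665548, -0.30737193]), np.float64(0.029591791663177592)) ((0.5158944725990295, -0.3075008988380432), 0.03152817487716675)
blue 520 [0.49848877 0.15189568 0.07537259] [0.46895615 0.12014203 0.04031647] [0.53036891 0.18106125 0.11061652]
orange 549 [0.52281934 0.26986012 0.0748301 ] [0.49202222 0.23645871 0.04015575] [0.55351443 0.30890921 0.111552  ]
rack 1981 2133 [0.52503759 0.20499181 0.0795295 ] [-0.54864368  0.11161169  0.82857283] tilt 34.04758855427586 yaw -11.498883652422439
  rect ((0.5193240642547607, 0.2077089548110962), (0.24010741710662842, 0.08561163395643234), 78.47069549560547)
side table z -8.193717749555108e-05
shaker ((0.5144726037979126, -0.23406675457954407), (0.2802827060222626, 0.150
[... 173 characters left out ...]
026282951235771, 0.013279897160828114), 60.04301071166992)
grey 0.13814120754952816 309 (array([ 0.51379368, -0.30907165]), np.float64(0.02947807158269718)) ((0.5140615105628967, -0.30871903896331787), 0.03246131166815758)
blue 476 [0.49660597 0.15123917 0.08159577] [0.46511555 0.11673478 0.04113093] [0.52650493 0.18189911 0.10937037]
orange 406 [0.51937274 0.26822561 0.08283433] [0.48873925 0.23430354 0.06183678] [0.54571677 0.29953463 0.10805471]
rack 1327 1460 [0.51534811 0.17969147 0.07790805] [-0.54802169  0.10923561  0.82930079] tilt 33.97302058877869 yaw -11.272859931503971
  rect ((0.5160830616950989, 0.20487873256206512), (0.2425345480442047, 0.08471811562776566), 78.76814270019531)
```

Run:
```python
from h import *
p,_=load("top");q,_=load("side")
a=cv2.resize(p[175:255,125:245],None,fx=5,fy=5,interpolation=2)
b=cv2.resize(p[185:255,295:415],None,fx=5,fy=5,interpolation=2)[:200,:]
b=cv2.resize(p[190:250,295:345],None,fx=5,fy=5,interpolation=2)
c=cv2.resize(q[225:275,235:305],None,fx=5,fy=5,interpolation=2)
I=np.zeros((600,800,3),np.uint8);I[:400,:600]=a;I=np.zeros((600,800,3),np.uint8)
a=cv2.resize(a,(450,300));I[:300,:450]=a;I[:300,450:700]=b;I[300:550,:350]=c
d=cv2.resize(q[120:210,165:230],None,fx=3,fy=3,interpolation=2);I[300:570,400:595]=d
cv2.imwrite("pics/crop0.png",I)
```

```text
(no output)
```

View pics/crop0.png

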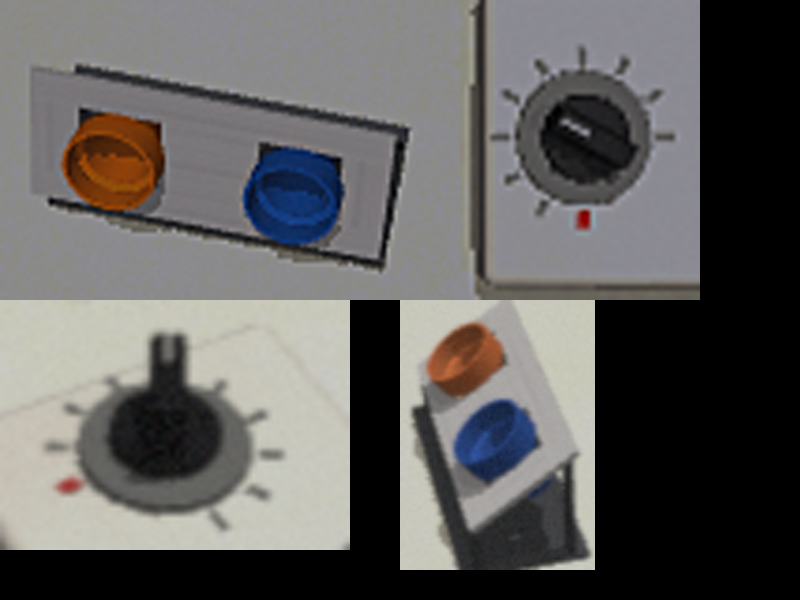

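Run:
```python
from h import *
ax=np.array([-.5483,.1105,.829]);ax/=np.linalg.norm(ax)
ey=np.array([.1977,.9803,0]);ey-=ey@ax*ax;ey/=np.linalg.norm(ey);ex=np.cross(ey,ax);F=np.c_[ex,ey,ax]
print(F)
O=np.array([.5177,.2063,.08])
for n in("top","side"):
    p,W=load(n);x,y,z=W[...,0],W[...,1],W[...,2]
    hsv=cv2.cvtColor(p,cv2.COLOR_BGR2HSV);reg=(x>.35)&(x<.65)&(y>.05)&(y<.4)&(z>.04)
    m=reg&(hsv[...,1]<50);L=(W[m]-O)@F;m=abs(L[:,2])<.006;pl=np.median(L[m,2]);r=cv2.minAreaRect(L[m][:,:2].astype(np.float32))
    print(n,"plate h",pl,r)
    for nm,lo,hi in(("blue",100,130),("orange",0,20)):
        m=reg&(hsv[...,1]>120)&(hsv[...,0]>lo)&(hsv[...,0]<=hi)
        L=(W[m]-O)@F; L[:,2]-=pl
        q=L[:,2]>.012; c,rad=cv2.minEnclosingCircle(L[q][:,:2].astype(np.float32))
        print(nm,"h pct",np.percentile(L[:,2],[2,50,90,99]).round(4),np.round(c,4),round(rad,4),(L[q][:,:2].min(0)+L[q][:,:2].max(0))/2,"world at plate",O+F@np.array([*c,pl]))
```

```text
[[ 8.12604702e-01  1.97651213e-01 -5.48276934e-01]
 [-1.63880393e-01  9.80272408e-01  1.10495352e-01]
 [ 5.59300291e-01  6.27974522e-05  8.28965126e-01]]
top plate h -0.004273918234603604 ((-0.0021324343979358673, 0.0015635788440704346), (0.10278294235467911, 0.23986607789993286), 0.181570366024971)
blue h pct [-0.0252  0.0056  0.0213  0.0238] [-0.0044 -0.0588] 0.032 [-0.00390611 -0.05853317] world at plate [0.50484557 0.14894291 0.07398767]
orange h pct [-0.0267  0.005   0.0209  0.0233] [-0.0044  0.0616] 0.0323 [-0.00453429  0.06050692] world at plate [0.52863333 0.26695419 0.07399078]
side plate h -0.003370571930403449 ((-0.0046556927263736725, -0.001721508800983429), (0.10130481421947479, 0.24253909289836884), 0.14813770353794098)
blue h pct [-0.0076  0.0112  0.0207  0.0236] [-0.0077 -0.061 ] 0.0331 [-0.00596856 -0.05992256] world at plate [0.50121195 0.14736567 0.07288435]
orange h pct [-0.0037  0.012   0.0212  0.0233] [-0.0054  0.0595] 0.0341 [-0.00667584  0.05926688] world at plate [0.52694705 0.26518139 0.07420151]
```

```bash
cat >> h.py <<'E'
def down(yaw): # tool x at yaw (deg), tool z down
    return R.from_euler('z',yaw,degrees=True)*R.from_euler('x',180,degrees=True)
def go(pos,rot):
    o=sensors.get_obs();r0=R.from_quat(o["tcp_rot"])
    print("linear",(r0.inv().apply(np.array(pos)-o["tcp_pos"])*1000).round(1).tolist(),"twist",(r0.inv()*rot).as_rotvec().round(3).tolist())
def st():
    o=sensors.get_obs();print("t",round(o["clock"],2),"j",o["joint_pos"].round(3).tolist(),"tcp",o["tcp_pos"].round(4).tolist(),"x yaw",np.degrees(np.arctan2(*R.from_quat(o["tcp_rot"]).as_matrix()[[1,0],0])).round(1),"F",o["wrist_force"].round(1).tolist(),"M",o["moment"].round(2).tolist(),"gap",round(o["finger_gap"],3))
E
python3 -c "
from h import *
go([.5175,-.1435,.24],down(59.5))"
```

```text
linear [-536.7, -544.3, 8.4] twist [-0.001, 0.001, 1.869]
```

>>> step_arm([
  {"linear": [-268, -272, 4], "twist": [0, 0, 0.93], "claw": -0.2},
  {"linear": [-268, -272, 4], "twist": [0, 0, 0.93], "claw": -0.2},
  {"linear": [-268, -272, 4], "twist": [0, 0, 0.93], "claw": -0.2},
  {"linear": [-268, -272, 4], "twist": [0, 0, 0.93], "claw": -0.2},
  {"linear": [-268, -272, 4], "twist": [0, 0, 0.93], "claw": -0.2},
  {"linear": [-268, -272, 4], "twist": [0, 0, 0.93], "claw": -0.2},
  {"linear": [-537, -544, 8], "twist": [0, 0, 1.869], "claw": -0.2},
  {"linear": [-537, -544, 8], "twist": [0, 0, 1.869], "claw": -0.2},
  {"linear": [-537, -544, 8], "twist": [0, 0, 1.869], "claw": -0.2},
  {"linear": [-537, -544, 8], "twist": [0, 0, 1.869], "claw": -0.2},
], grip_force=40)

```text
clock: 1.35
tcp_pos: [0.4459, -0.026, 0.2416]
tcp_rot: [0.819, 0.573, -0.0, 0.0]
wrist_force: [0.4, 0.8, -0.4]
finger_gap: 0.598
```

```bash
python3 -c "
from h import *
st();go([.5175,-.1435,.13],down(59.5))"
```

```text
t 1.35 j [-0.057, -0.022, -0.211, 1.382, -0.001, 1.863] tcp [0.4459, -0.026, 0.2416] x yaw 70.0 F [0.4, 0.8, -0.4] M [0.03, -0.04, 0.01] gap 0.598
linear [-85.8, 107.5, 111.7] twist [0.0, 0.001, 0.183]
```

>>> step_arm([
  {"linear": [-86, 107.5, 40], "twist": [0, 0, 0.183], "claw": -0.2},
  {"linear": [-86, 107.5, 40], "twist": [0, 0, 0.183], "claw": -0.2},
  {"linear": [-86, 107.5, 40], "twist": [0, 0, 0.183], "claw": -0.2},
  {"linear": [-86, 107.5, 112], "twist": [0, 0, 0.183], "claw": -0.2},
  {"linear": [-86, 107.5, 112], "twist": [0, 0, 0.183], "claw": -0.2},
  {"linear": [-86, 107.5, 112], "twist": [0, 0, 0.183], "claw": -0.2},
])

```text
clock: 2.1
tcp_pos: [0.5171, -0.1431, 0.1303]
tcp_rot: [0.868, 0.496, -0.001, 0.0]
wrist_force: [-0.1, -0.1, 0.2]
finger_gap: 0.598
```

```bash
python3 -c "
from h import *
st();go([.5175,-.1435,.088],down(59.5))
p,d=read_camera('side');q,e=read_camera('top')
a=cv2.resize(p[200:300,210:330],None,fx=4,fy=4);b=cv2.resize(q[160:260,270:370],(400,400))
cv2.imwrite('pics/k1.png',np.hstack([cv2.resize(a,(400,400)),b]))"
```

```text
t 2.1 j [-0.269, 0.174, -0.243, 1.155, -0.001, 1.833] tcp [0.5171, -0.1431, 0.1303] x yaw 59.5 F [-0.1, -0.1, 0.2] M [-0.01, -0.04, 0.01] gap 0.598
linear [-0.1, 0.5, 42.3] twist [-0.0, 0.001, 0.0]
```

View pics/k1.png

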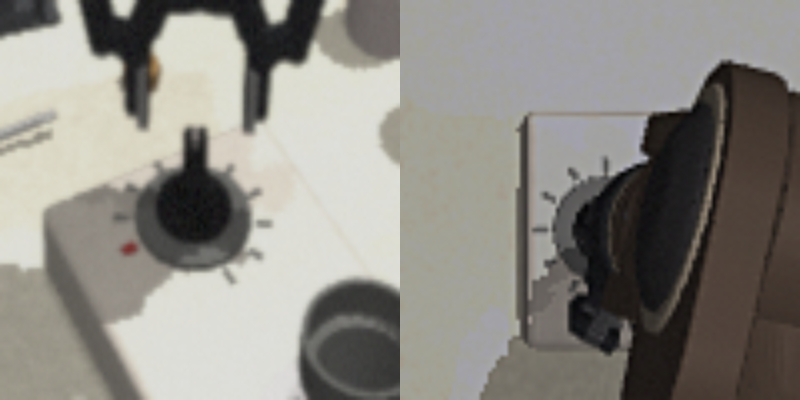

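>>> step_arm([
  {"linear": [0, 0.5, 42], "claw": -0.2},
  {"linear": [0, 0.5, 42], "claw": -0.2},
  {"linear": [0, 0.5, 42], "claw": 1},
  {"linear": [0, 0.5, 42], "claw": 1},
  {"linear": [0, 0.5, 42], "claw": 1},
  {"linear": [0, 0.5, 42], "claw": 1},
  {"linear": [0, 0.5, 42], "claw": 1},
  {"linear": [0, 0.5, 42], "claw": 1},
], grip_force=40)

```text
invalid input
```

```bash
python3 -c "
from h import *
st()"
```

```text
t 2.2 j [-0.269, 0.173, -0.24, 1.154, -0.001, 1.833] tcp [0.5186, -0.1435, 0.1322] x yaw 59.5 F [0.2, -0.3, 0.2] M [-0.04, -0.07, -0.03] gap 0.598
```

>>> step_arm([
  {"linear": [0, 0, 43], "twist": [0, 0, 0], "claw": -0.2},
  {"linear": [0, 0, 43], "twist": [0, 0, 0], "claw": -0.2},
  {"linear": [0, 0, 43], "twist": [0, 0, 0], "claw": 1},
  {"linear": [0, 0, 43], "twist": [0, 0, 0], "claw": 1},
  {"linear": [0, 0, 43], "twist": [0, 0, 0], "claw": 1},
  {"linear": [0, 0, 43], "twist": [0, 0, 0], "claw": 1},
  {"linear": [0, 0, 43], "twist": [0, 0, 0], "claw": 1},
  {"linear": [0, 0, 43], "twist": [0, 0, 0], "claw": 1},
], grip_force=40)

```text
clock: 3.2
tcp_pos: [0.518, -0.1427, 0.0914]
tcp_rot: [0.868, 0.497, 0.001, 0.001]
wrist_force: [-8.3, 3.9, 9.4]
finger_gap: 0.155
```

```bash
python3 -c "
from h import *
st()"
```

```text
t 3.2 j [-0.269, 0.193, -0.308, 1.067, 0.0, 1.833] tcp [0.518, -0.1427, 0.0914] x yaw 59.6 F [-8.3, 3.9, 9.4] M [1.03, 1.53, 0.05] gap 0.155
```

>>> step_arm([
  {"linear": [0, -1.3, -1.5], "twist": [0, 0, 0], "claw": 1},
  {"linear": [0, -1.3, -1.5], "twist": [0, 0, -0.15], "claw": 1},
  {"linear": [0, -1.3, -1.5], "twist": [0, 0, -0.3], "claw": 1},
  {"linear": [0, -1.3, -1.5], "twist": [0, 0, -0.45], "claw": 1},
  {"linear": [0, -1.3, -1.5], "twist": [0, 0, -0.6], "claw": 1},
  {"linear": [0, -1.3, -1.5], "twist": [0, 0, -0.75], "claw": 1},
  {"linear": [0, -1.3, -1.5], "twist": [0, 0, -0.9], "claw": 1},
])

```text
clock: 4.08
tcp_pos: [0.5179, -0.1425, 0.0918]
tcp_rot: [0.564, 0.826, 0.001, 0.002]
wrist_force: [8.4, -3.0, -17.1]
finger_gap: 0.15
```

```bash
python3 -c "
from h import *
st()"
```

```text
t 4.08 j [-0.269, 0.192, -0.309, 1.066, 0.0, 0.929] tcp [0.5179, -0.1425, 0.0918] x yaw 111.4 F [8.4, -3.0, -17.1] M [-0.55, -1.47, -0.04] gap 0.15
```

>>> step_arm([
  {"linear": [0, 0.5, 1], "twist": [0, 0, -0.15], "claw": 1},
  {"linear": [0, 0.5, 1], "twist": [0, 0, -0.3], "claw": 1},
  {"linear": [0, 0.5, 1], "twist": [0, 0, -0.45], "claw": 1},
  {"linear": [0, 0.5, 1], "twist": [0, 0, -0.6], "claw": 1},
  {"linear": [0, 0.5, 1], "twist": [0, 0, -0.75], "claw": 1},
  {"linear": [0, 0.5, 1], "twist": [0, 0, -0.9], "claw": 1},
  {"linear": [0, 0.5, 1], "twist": [0, 0, -1.05], "claw": 1},
  {"linear": [0, 0.5, 1], "twist": [0, 0, -1.15], "claw": 1},
  {"linear": [0, 0.5, 1], "twist": [0, 0, -1.22], "claw": 1},
  {"linear": [0, 0.5, 1], "twist": [0, 0, -1.24], "claw": 1},
])

```text
clock: 5.32
tcp_pos: [0.5184, -0.1423, 0.0917]
tcp_rot: [-0.02, 1.0, -0.0, 0.002]
wrist_force: [-1.2, 2.3, 2.3]
finger_gap: 0.149
```

```bash
python3 -c "
from h import *
st()"
```

```text
t 5.33 j [-0.268, 0.192, -0.308, 1.066, 0.001, -0.309] tcp [0.5184, -0.1423, 0.0917] x yaw -177.7 F [-1.2, 2.3, 2.3] M [0.49, 0.56, -1.49] gap 0.149
```

>>> step_arm([
  {"linear": [0, 0, 0], "twist": [0, 0, 0], "claw": 1},
  {"linear": [0, 0, 0], "twist": [0, 0, 0], "claw": 1},
  {"linear": [0, 0, 0], "twist": [0, 0, 0], "claw": 0.2},
  {"linear": [0, 0, 0], "twist": [0, 0, 0], "claw": 0},
  {"linear": [0, 0, -20], "twist": [0, 0, 0], "claw": -0.5},
  {"linear": [0, 0, -80], "twist": [0, 0, 0], "claw": -1},
  {"linear": [0, 0, -150], "twist": [0, 0, 0], "claw": -1},
  {"linear": [0, 0, -150], "twist": [0, 0, 0], "claw": -1},
  {"linear": [0, 0, -150], "twist": [0, 0, 0], "claw": -1},
])

```text
clock: 6.45
tcp_pos: [0.5181, -0.1423, 0.242]
tcp_rot: [-0.02, 1.0, -0.001, 0.003]
wrist_force: [-0.5, -0.1, 0.4]
finger_gap: 0.999
```

Run:
```python
from h import *
st()
p,d=read_camera("side");np.savez("side1.npz",p=p,d=d)
W=cloud("side",d);m=(W[...,2]>.075)&(W[...,2]<.105)&(W[...,1]>-.2)&(W[...,1]<-.08)&(W[...,0]>.4)&(W[...,0]<.6)
Q=W[m];Q=Q[Q[:,2]>Q[:,2].max()-.006];print(len(Q),cv2.minAreaRect(Q[:,:2].astype(np.float32)))
ax=np.array([-.5483,.1105,.829]);ax/=np.linalg.norm(ax)
ey=np.array([.1977,.9803,0]);ey-=ey@ax*ax;ey/=np.linalg.norm(ey)
# tool z=-ax, tool y = +/- ey
for s in(1,-1):
    y=s*ey;z=-ax;x=np.cross(y,z);rot=R.from_matrix(np.c_[x,y,z])
    print(s);
    for h in(.09,.06,.015): go(np.array([.5035,.148,.0735])+h*ax,rot)
```

```text
t 6.45 j [-0.268, 0.145, -0.032, 1.389, 0.0, -0.309] tcp [0.5181, -0.1423, 0.242] x yaw -177.7 F [-0.5, -0.1, 0.4] M [0.1, 0.01, 0.02] gap 0.999
122 ((0.5160704255104065, -0.1436530500650406), (0.01428194995969534, 0.04127801954746246), 89.42839813232422)
1
linear [51.4, 302.5, 92.2] twist [0.071, -0.587, 0.233]
linear [35.2, 298.5, 117.2] twist [0.071, -0.587, 0.233]
linear [10.9, 292.6, 154.6] twist [0.071, -0.587, 0.233]
-1
linear [51.4, 302.5, 92.2] twist [0.846, 0.102, -2.785]
linear [35.2, 298.5, 117.2] twist [0.846, 0.102, -2.785]
linear [10.9, 292.6, 154.6] twist [0.846, 0.102, -2.785]
```

>>> step_arm([
  {"linear": [25, 150, 0], "twist": [0.035, -0.3, 0.12], "claw": -1},
  {"linear": [25, 150, 0], "twist": [0.035, -0.3, 0.12], "claw": -1},
  {"linear": [25, 150, 0], "twist": [0.035, -0.3, 0.12], "claw": -1},
  {"linear": [51, 302, 60], "twist": [0.071, -0.587, 0.233], "claw": -1},
  {"linear": [51, 302, 60], "twist": [0.071, -0.587, 0.233], "claw": -1},
  {"linear": [51, 302, 60], "twist": [0.071, -0.587, 0.233], "claw": -1},
  {"linear": [51, 302, 92], "twist": [0.071, -0.587, 0.233], "claw": -1},
  {"linear": [51, 302, 92], "twist": [0.071, -0.587, 0.233], "claw": -1},
  {"linear": [51, 302, 92], "twist": [0.071, -0.587, 0.233], "claw": -1},
])

```text
clock: 7.62
tcp_pos: [0.4545, 0.157, 0.1482]
tcp_rot: [0.095, 0.952, -0.03, 0.291]
wrist_force: [0.0, -0.1, 0.1]
finger_gap: 0.996
```

```bash
cat >> h.py <<'E'
ax=np.array([-.5483,.1105,.829]);ax/=np.linalg.norm(ax)
ey=np.array([.1977,.9803,0]);ey-=ey@ax*ax;ey/=np.linalg.norm(ey)
Rc=R.from_matrix(np.c_[np.cross(ey,-ax),ey,-ax])
BL=np.array([.5035,.148,.0735]);OR=np.array([.528,.266,.074]);GC=np.array([.5152,-.3082,.0715])
E
python3 - <<'E'
from h import *
st();go(BL+.015*ax,Rc)
p,d=read_camera("side");q,e=read_camera("top")
cv2.imwrite("pics/b1.png",np.hstack([cv2.resize(p[90:230,120:260],(400,400)),cv2.resize(q[160:280,120:260],(466,400))[:,:400]]))
E
```

```text
t 7.62 j [0.557, -0.276, -0.767, 0.625, -0.394, 0.664] tcp [0.4545, 0.157, 0.1482] x yaw 168.6 F [0.0, -0.1, 0.1] M [0.11, 0.5, 0.01] gap 0.996
linear [0.5, 1.0, 74.8] twist [-0.001, -0.001, -0.0]
```

View pics/b1.png

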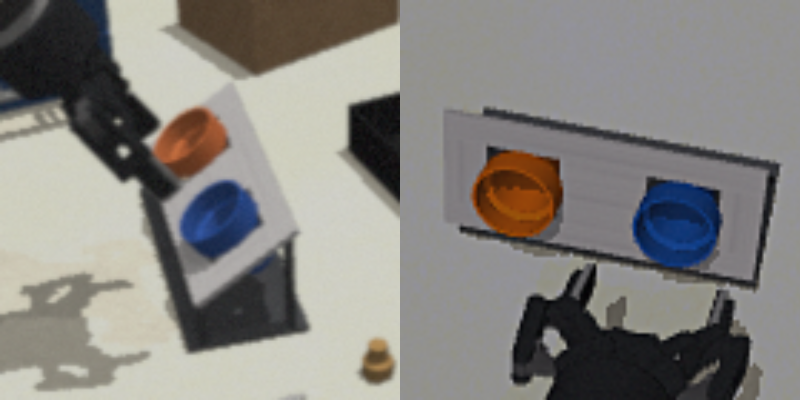

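>>> step_arm([
  {"linear": [0.5, 1, 40], "twist": [0, 0, 0], "claw": -1},
  {"linear": [0.5, 1, 60], "twist": [0, 0, 0], "claw": -1},
  {"linear": [0.5, 1, 75], "twist": [0, 0, 0], "claw": -1},
  {"linear": [0.5, 1, 75], "twist": [0, 0, 0], "claw": -1},
], grip_force=50)

```text
clock: 8.22
tcp_pos: [0.4967, 0.1489, 0.087]
tcp_rot: [0.097, 0.951, -0.029, 0.291]
wrist_force: [-0.0, -0.0, -0.4]
finger_gap: 0.998
```

Run:
```python
from h import *
st();go(BL+.015*ax,Rc)
p,d=read_camera("side");q,e=read_camera("top")
cv2.imwrite("pics/b2.png",np.hstack([cv2.resize(p[110:220,130:240],(400,400)),cv2.resize(q[180:270,150:240],(400,400))]))
```

```text
t 8.22 j [0.483, -0.156, -0.83, 0.415, -0.362, 0.596] tcp [0.4967, 0.1489, 0.087] x yaw 168.4 F [-0.0, -0.0, -0.4] M [0.09, 0.51, -0.05] gap 0.998
linear [1.9, 0.4, 0.0] twist [-0.002, 0.0, -0.003]
```

View pics/b2.png

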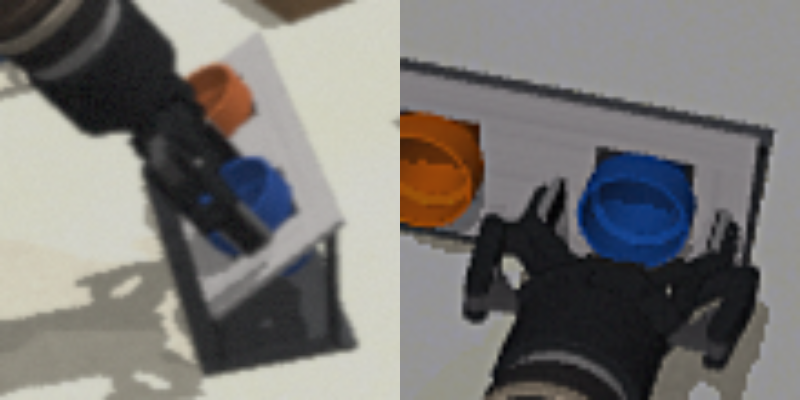

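>>> step_arm([
  {"linear": [1, 0.5, 0], "twist": [0, 0, 0], "claw": 0.2},
  {"linear": [1, 0.5, 0], "twist": [0, 0, 0], "claw": 0.2},
  {"linear": [1, 0.5, 0], "twist": [0, 0, 0], "claw": 0.2},
  {"linear": [1, 0.5, 0], "twist": [0, 0, 0], "claw": 0.2},
  {"linear": [1, 0.5, 0], "twist": [0, 0, 0], "claw": 0.2},
], grip_force=50)

```text
clock: 8.95
tcp_pos: [0.4962, 0.1506, 0.0889]
tcp_rot: [0.096, 0.951, -0.028, 0.293]
wrist_force: [-4.7, -0.9, 6.6]
finger_gap: 0.712
```

```bash
python3 -c "
from h import *
st();go(BL+.015*ax,Rc)"
```

```text
t 8.95 j [0.487, -0.16, -0.829, 0.416, -0.363, 0.598] tcp [0.4962, 0.1506, 0.0889] x yaw 168.4 F [-4.7, -0.9, 6.6] M [-0.06, 0.78, -0.21] gap 0.712
linear [2.3, -1.1, 2.0] twist [0.001, 0.003, -0.003]
```

>>> step_arm([
  {"linear": [0, 0, -2], "twist": [0, 0, 0], "claw": -0.7},
  {"linear": [0, 0, -3], "twist": [0, 0, 0], "claw": -0.7},
  {"linear": [0, 0, -3], "twist": [0, 0, 0], "claw": 0.2},
  {"linear": [0, 0, -3], "twist": [0, 0, 0], "claw": 0.2},
  {"linear": [0, 0, -3], "twist": [0, 0, 0], "claw": 0.2},
  {"linear": [0, 0, -3], "twist": [0, 0, 0], "claw": 0.2},
  {"linear": [0, 0, -10], "twist": [0, 0, 0], "claw": 0.2},
  {"linear": [0, 0, -30], "twist": [0, 0, 0], "claw": 0.2},
  {"linear": [0, 0, -60], "twist": [0, 0, 0], "claw": 0.2},
  {"linear": [0, 0, -90], "twist": [0, 0, 0], "claw": 0.2},
])

```text
clock: 10.2
tcp_pos: [0.4457, 0.1603, 0.1638]
tcp_rot: [0.097, 0.951, -0.029, 0.292]
wrist_force: [0.3, 0.1, -0.6]
finger_gap: 0.71
```

Run:
```python
from h import *
st();go(GC+[0,0,.16],down(180-11.4));go(GC+[0,0,.16],down(180))
p,d=read_camera("side");q,e=read_camera("top");np.savez("side2.npz",p=p,d=d);np.savez("top2.npz",p=q,d=e)
cv2.imwrite("pics/b3.png",np.hstack([cv2.resize(p[60:220,80:240],(400,400)),cv2.resize(q[170:290,140:260],(400,400))]))
```

```text
t 10.2 j [0.579, -0.299, -0.747, 0.673, -0.405, 0.687] tcp [0.4457, 0.1603, 0.1638] x yaw 168.4 F [0.3, 0.1, -0.6] M [0.08, 0.6, 0.05] gap 0.71
linear [-172.5, -445.0, 34.1] twist [0.001, 0.596, -0.003]
linear [-172.5, -445.0, 34.1] twist [-0.058, 0.594, -0.196]
```

View pics/b3.png

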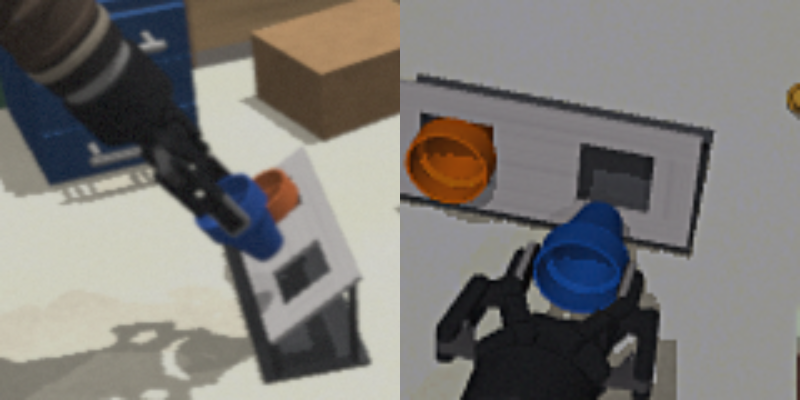

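Run:
```python
from h import *
go([.45,.05,.25],down(168.6));go(GC+[0,0,.165],down(168.6))
```

```text
linear [-68.5, -108.2, -55.3] twist [0.005, 0.6, -0.003]
linear [-173.4, -446.3, 30.6] twist [0.005, 0.6, -0.003]
```

>>> step_arm([
  {"linear": [-68, -60, -55], "twist": [0, 0.15, 0], "claw": 0.2},
  {"linear": [-68, -90, -55], "twist": [0, 0.3, 0], "claw": 0.2},
  {"linear": [-68, -108, -55], "twist": [0, 0.45, 0], "claw": 0.2},
  {"linear": [-95, -200, -33], "twist": [0.005, 0.6, -0.003], "claw": 0.2},
  {"linear": [-112, -260, -18], "twist": [0.005, 0.6, -0.003], "claw": 0.2},
  {"linear": [-129, -310, -4], "twist": [0.005, 0.6, -0.003], "claw": 0.2},
  {"linear": [-145, -360, 9], "twist": [0.005, 0.6, -0.003], "claw": 0.2},
  {"linear": [-160, -410, 21], "twist": [0.005, 0.6, -0.003], "claw": 0.2},
  {"linear": [-173, -446, 31], "twist": [0.005, 0.6, -0.003], "claw": 0.2},
  {"linear": [-173, -446, 31], "twist": [0.005, 0.6, -0.003], "claw": 0.2},
])

```text
clock: 11.55
tcp_pos: [0.5152, -0.3115, 0.233]
tcp_rot: [0.101, 0.995, 0.0, -0.001]
wrist_force: [-0.2, 0.9, -1.0]
finger_gap: 0.705
```

```bash
cat > meas.py <<'E'
from h import *
import sys
lo,hi=map(int,sys.argv[1:3])
st()
o=sensors.get_obs();T=o["tcp_pos"]
for n in("side","top"):
    p,d=read_camera(n);W=cloud(n,d);hsv=cv2.cvtColor(p,cv2.COLOR_BGR2HSV)
    if n=="side": S=p
    m=(hsv[...,1]>110)&(hsv[...,0]>=lo)&(hsv[...,0]<=hi)&(np.linalg.norm(W-T,axis=-1)<.12)
    Q=W[m]
    if len(Q)<20: print(n,"few",len(Q));continue
    zb,zt=np.percentile(Q[:,2],[1,99]);u=Q[Q[:,2]>zt-.02]
    res=[]
    from scipy.optimize import least_squares
    # fit exterior band circle r=31 & cone with side camera rays facing points
    c=np.array(calibration(n)["view"]);cam=-c[:3,:3].T@c[:3,3]
    def prof(h): return np.where(h<45,15.5+(h/45)*10.5,31.)/1000
    def f(v):
        b=np.array([v[0],v[1],v[2]]);a=np.array([v[3],v[4],1]);a/=np.linalg.norm(a)
        L=Q-b;h=L@a;r=np.linalg.norm(L-np.outer(h,a),axis=1)
        # distance to outside, and inner surface tolerant
        hh=np.clip(h*1000,0,67);e=r-prof(hh);ei=r-np.where(hh<45,prof(hh)-.003,.028)
        e=np.where(abs(e)<abs(ei),e,ei)
        return np.r_[e*1000,(h-np.clip(h,0,.067))*1000]
    best=min((least_squares(f,[T[0]+dx,T[1]+dy,T[2]-.065,0,0],loss="soft_l1",diff_step=1e-4,x_scale=[.01,.01,.01,.1,.1]) for dx in(-.003,.003) for dy in(-.003,.003)),key=lambda s:s.cost)
    v=best.x;print(n,len(Q),"z",zb.round(4),zt.round(4),"base",v[:3].round(4),"tilt",v[3:].round(3),"rms",np.sqrt(np.mean(best.fun**2)).round(2),"base-tcp",(v[:3]-T).round(4))
    G=W[(W[...,2]>.132)&(W[...,2]<.143)&(np.linalg.norm(W[...,:2]-GC[:2],axis=-1)<.045)&(hsv[...,1]<80)]
    if len(G)>30: print("  grey",len(G),cv2.minEnclosingCircle(G[:,:2].astype(np.float32)))
cv2.imwrite("pics/m%s.png"%sys.argv[3],cv2.resize(S[140:360,200:420],(600,600)))
E
python3 meas.py 95 130 1
```

```text
t 11.55 j [-0.543, 0.276, 0.112, 1.409, -0.001, -0.34] tcp [0.5152, -0.3115, 0.233] x yaw 168.4 F [-0.2, 0.9, -1.0] M [0.06, 0.01, -0.04] gap 0.705
side 1202 z 0.1706 0.2804 base [ 0.5117 -0.3159  0.1696] tilt [-0.014  0.02 ] rms 4.57 base-tcp [-0.0035 -0.0044 -0.0634]
  grey 198 ((0.514082133769989, -0.3096914291381836), 0.03198569267988205)
top 247 z 0.1689 0.314 base [ 0.5159 -0.3053  0.1714] tilt [-0.023 -0.029] rms 10.87 base-tcp [ 0.0006  0.0062 -0.0615]
  grey 69 ((0.5167156457901001, -0.3067604899406433), 0.030993159860372543)
```

View pics/m1.png

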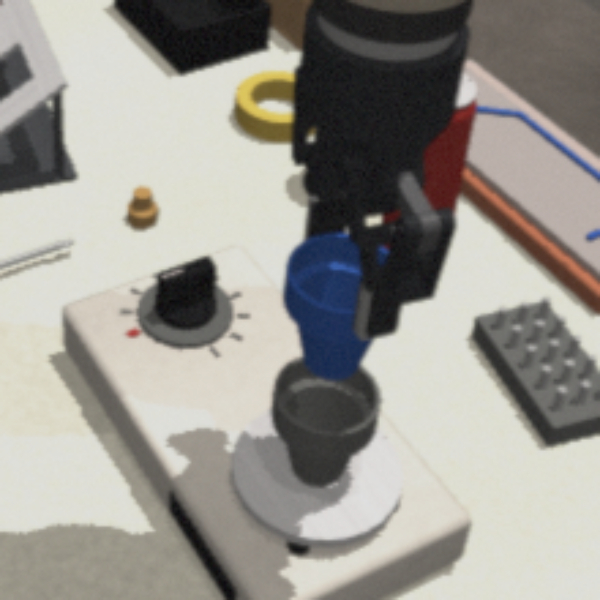

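```bash
sed -i 's/axis=-1)<.12)/axis=-1)<.12)\&(W[...,2]<T[2]+.008)\&(np.linalg.norm(W[...,:2]-T[:2],axis=-1)<.04)/' meas.py; python3 meas.py 95 130 2
```

```text
t 11.65 j [-0.54, 0.272, 0.11, 1.411, 0.0, -0.339] tcp [0.5149, -0.3083, 0.2343] x yaw 168.5 F [0.8, 0.4, -0.5] M [-0.01, -0.03, 0.02] gap 0.71
side 1183 z 0.1719 0.2372 base [ 0.512  -0.3114  0.1693] tilt [-0.002 -0.001] rms 0.75 base-tcp [-0.0029 -0.0031 -0.065 ]
  grey 194 ((0.5145269632339478, -0.30961906909942627), 0.032490093261003494)
top 227 z 0.1711 0.2399 base [ 0.516  -0.3088  0.1725] tilt [-0.016  0.04 ] rms 1.1 base-tcp [ 0.0011 -0.0005 -0.0618]
  grey 66 ((0.5169937014579773, -0.30725041031837463), 0.030981779098510742)
```

>>> step_arm([
  {"linear": [-1.4, 2, 25], "twist": [0, 0, 0], "claw": 0.2},
  {"linear": [-1.4, 2, 45], "twist": [0, 0, 0], "claw": 0.2},
  {"linear": [-1.4, 2, 60], "twist": [0, 0, 0], "claw": 0.2},
  {"linear": [-1.4, 2, 66], "twist": [0, 0, 0], "claw": 0.2},
  {"linear": [-1.4, 2, 70], "twist": [0, 0, 0], "claw": 0.2},
  {"linear": [-1.4, 2, 72], "twist": [0, 0, 0], "claw": 0.2},
  {"linear": [-1.4, 2, 73], "twist": [0, 0, 0], "claw": 0.2},
])

```text
clock: 12.62
tcp_pos: [0.517, -0.3056, 0.163]
tcp_rot: [0.099, 0.995, -0.0, 0.0]
wrist_force: [-0.6, 0.2, 0.3]
finger_gap: 0.709
```

```bash
python3 meas.py 95 130 3
```

```text
t 12.62 j [-0.534, 0.28, -0.036, 1.255, -0.0, -0.336] tcp [0.517, -0.3056, 0.163] x yaw 168.6 F [-0.6, 0.2, 0.3] M [-0.09, -0.05, 0.02] gap 0.709
side 859 z 0.1176 0.166 base [ 0.5144 -0.3088  0.0989] tilt [-0.012 -0.003] rms 0.76 base-tcp [-0.0027 -0.0032 -0.0641]
  grey 111 ((0.5106828212738037, -0.31430715322494507), 0.029924029484391212)
top 184 z 0.1 0.1676 base [ 0.5177 -0.3074  0.1006] tilt [-0.01   0.049] rms 1.0 base-tcp [ 0.0006 -0.0018 -0.0623]
```

View pics/m3.png

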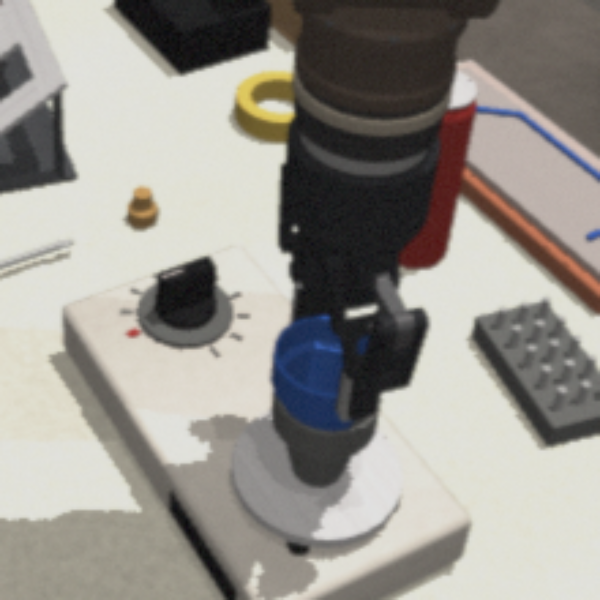

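>>> step_arm([
  {"linear": [0, 0, 1.5], "twist": [0, 0, 0], "claw": 0.2},
  {"linear": [0, 0, 3], "twist": [0, 0, 0], "claw": 0.2},
  {"linear": [0, 0, 4.5], "twist": [0, 0, 0], "claw": 0.2},
  {"linear": [0, 0, 5.5], "twist": [0, 0, 0], "claw": 0.2},
])

```text
clock: 13.22
tcp_pos: [0.5174, -0.3062, 0.1578]
tcp_rot: [0.099, 0.995, -0.001, 0.001]
wrist_force: [1.8, -4.0, 2.0]
finger_gap: 0.705
```

```bash
python3 meas.py 95 130 4
```

```text
t 13.22 j [-0.534, 0.281, -0.046, 1.242, -0.001, -0.336] tcp [0.5174, -0.3062, 0.1578] x yaw 168.6 F [1.8, -4.0, 2.0] M [-0.77, -0.42, -0.02] gap 0.705
side 809 z 0.1122 0.1609 base [ 0.5147 -0.3093  0.094 ] tilt [-0.009 -0.002] rms 0.79 base-tcp [-0.0028 -0.0031 -0.0638]
  grey 90 ((0.5095813274383545, -0.313701868057251), 0.030706139281392097)
top 174 z 0.0935 0.1625 base [ 0.5188 -0.3099  0.0956] tilt [-0.021  0.101] rms 1.04 base-tcp [ 0.0014 -0.0037 -0.0623]
```

>>> step_arm([
  {"linear": [0, 0, 0], "twist": [0, 0, 0], "claw": -0.55},
  {"linear": [0, 0, 0], "twist": [0, 0, 0], "claw": -0.8},
  {"linear": [0, 0, 0], "twist": [0, 0, 0], "claw": -1},
  {"linear": [0, 0, -20], "twist": [0, 0, 0], "claw": -1},
  {"linear": [0, 0, -70], "twist": [0, 0, 0], "claw": -1},
  {"linear": [0, 0, -100], "twist": [0, 0, 0], "claw": -1},
  {"linear": [0, 0, -100], "twist": [0, 0, 0], "claw": -1},
])

```text
clock: 14.2
tcp_pos: [0.5181, -0.3064, 0.2605]
tcp_rot: [0.099, 0.995, -0.001, 0.003]
wrist_force: [0.0, -0.1, -0.2]
finger_gap: 1.003
```

```bash
cat > nest.py <<'E'
from h import *
import sys
st()
n="side";lo,hi,zb=int(sys.argv[1]),int(sys.argv[2]),float(sys.argv[3])
for n in("side","top"):
    p,d=read_camera(n);W=cloud(n,d);hsv=cv2.cvtColor(p,cv2.COLOR_BGR2HSV)
    if n=="side":cv2.imwrite("pics/n%s.png"%sys.argv[4],cv2.resize(p[140:360,200:420],(600,600)))
    m=(hsv[...,1]>110)&(hsv[...,0]>=lo)&(hsv[...,0]<=hi)&(np.linalg.norm(W[...,:2]-GC[:2],axis=-1)<.05)
    Q=W[m]
    if len(Q)<20: print(n,len(Q));continue
    t=Q[Q[:,2]>Q[:,2].max()-.025];c=cv2.minEnclosingCircle(t[:,:2].astype(np.float32))
    top=Q[Q[:,2]>np.percentile(Q[:,2],99.5)-.006];A=np.c_[top[:,:2]-top[:,:2].mean(0),np.ones(len(top))]
    print(n,len(Q),"rim z",np.percentile(Q[:,2],[90,99]).round(4),c,"rim slope",np.linalg.lstsq(A,top[:,2],rcond=None)[0].round(3))
E
python3 nest.py 95 130 0 1
python3 - <<'E'
from h import *
go([.45,.05,.25],down(168.6)); [go(OR+h*ax,Rc) for h in(.09,.018)]
E
```

```text
t 14.2 j [-0.534, 0.271, 0.165, 1.459, -0.0, -0.335] tcp [0.5181, -0.3064, 0.2605] x yaw 168.6 F [0.0, -0.1, -0.2] M [0.01, -0.03, -0.02] gap 1.003
side 1227 rim z [0.1559 0.158 ] ((0.507485568523407, -0.2739219069480896), 9.999999747378752e-05) rim slope [-0.019  0.045  0.156]
top 303 rim z [0.1579 0.3791] ((0.48534753918647766, -0.2910049557685852), 0.003796061035245657) rim slope [-0.205 -1.309  0.408]
linear [136.1, 335.7, 6.9] twist [-0.001, 0.001, 0.001]
linear [152.6, 562.9, 108.1] twist [-0.001, -0.593, 0.001]
linear [112.3, 562.9, 167.8] twist [-0.001, -0.593, 0.001]
```

View pics/n1.png

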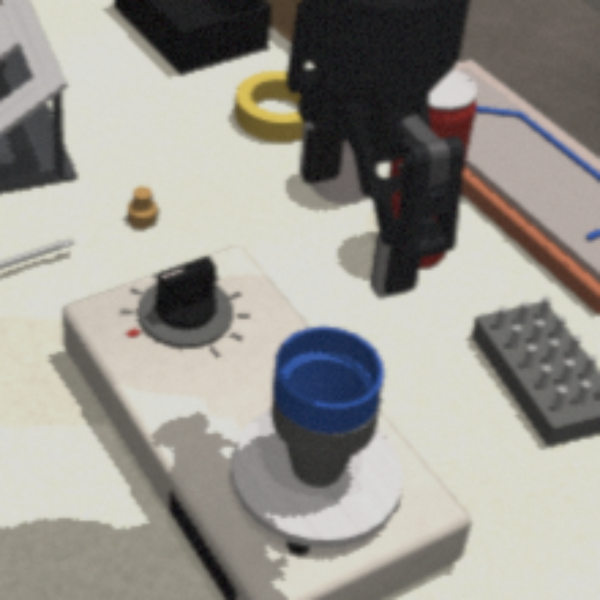

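>>> step_arm([
  {"linear": [136, 200, 7], "twist": [0, 0, 0], "claw": -1},
  {"linear": [136, 200, 7], "twist": [0, 0, 0], "claw": -1},
  {"linear": [136, 200, 7], "twist": [0, 0, 0], "claw": -1},
  {"linear": [136, 336, 7], "twist": [0, 0, 0], "claw": -1},
  {"linear": [136, 336, 7], "twist": [0, 0, 0], "claw": -1},
  {"linear": [153, 480, 20], "twist": [0, -0.3, 0], "claw": -1},
  {"linear": [153, 480, 20], "twist": [0, -0.3, 0], "claw": -1},
  {"linear": [153, 563, 60], "twist": [0, -0.593, 0], "claw": -1},
  {"linear": [153, 563, 80], "twist": [0, -0.593, 0], "claw": -1},
  {"linear": [153, 563, 108], "twist": [0, -0.593, 0], "claw": -1},
])

```text
clock: 15.55
tcp_pos: [0.4758, 0.2757, 0.1506]
tcp_rot: [0.093, 0.951, -0.028, 0.292]
wrist_force: [1.9, -0.5, 0.1]
finger_gap: 1.0
```

Run:
```python
from h import *
st();go(OR+.09*ax,Rc);go(OR+.02*ax,Rc)
```

```text
t 15.55 j [0.759, -0.078, -0.596, 0.678, -0.475, 0.862] tcp [0.4758, 0.2757, 0.1506] x yaw 168.8 F [1.9, -0.5, 0.1] M [0.05, 0.47, 0.06] gap 1.0
linear [-1.2, 0.8, 3.2] twist [0.003, 0.002, 0.004]
linear [-1.0, 0.5, 73.2] twist [0.003, 0.002, 0.004]
```

>>> step_arm([
  {"linear": [-0.5, 0.5, 40], "twist": [0, 0, 0.004], "claw": -1},
  {"linear": [-0.5, 0.5, 60], "twist": [0, 0, 0.004], "claw": -1},
  {"linear": [-0.5, 0.5, 73], "twist": [0, 0, 0.004], "claw": -1},
  {"linear": [-0.5, 0.5, 73], "twist": [0, 0, 0.004], "claw": -1},
  {"linear": [-0.5, 0.5, 73], "twist": [0, 0, 0.004], "claw": 0.2},
  {"linear": [-0.5, 0.5, 73], "twist": [0, 0, 0.004], "claw": 0.2},
  {"linear": [-0.5, 0.5, 73], "twist": [0, 0, 0.004], "claw": 0.2},
  {"linear": [-0.5, 0.5, 73], "twist": [0, 0, 0.004], "claw": 0.2},
  {"linear": [-0.5, 0.5, 73], "twist": [0, 0, 0.004], "claw": 0.2},
], grip_force=60)

```text
clock: 16.68
tcp_pos: [0.5166, 0.2686, 0.0919]
tcp_rot: [0.095, 0.951, -0.027, 0.293]
wrist_force: [-6.8, -0.7, 7.3]
finger_gap: 0.709
```

Run:
```python
from h import *
st();go(OR+.02*ax,Rc)
```

```text
t 16.68 j [0.688, 0.013, -0.654, 0.495, -0.448, 0.792] tcp [0.5166, 0.2686, 0.0919] x yaw 168.5 F [-6.8, -0.7, 7.3] M [-0.2, 0.85, -0.2] gap 0.709
linear [0.3, -0.3, 1.4] twist [0.004, 0.003, -0.001]
```

>>> step_arm([
  {"linear": [0, 0, -2], "twist": [0, 0, 0], "claw": -0.7},
  {"linear": [0, 0, -3], "twist": [0, 0, 0], "claw": -0.7},
  {"linear": [0, 0, -3], "twist": [0, 0, 0], "claw": 0.2},
  {"linear": [0, 0, -3], "twist": [0, 0, 0], "claw": 0.2},
  {"linear": [0, 0, -3], "twist": [0, 0, 0], "claw": 0.2},
  {"linear": [0, 0, -3], "twist": [0, 0, 0], "claw": 0.2},
  {"linear": [0, 0, -10], "twist": [0, 0, 0], "claw": 0.2},
  {"linear": [0, 0, -30], "twist": [0, 0, 0], "claw": 0.2},
  {"linear": [0, 0, -60], "twist": [0, 0, 0], "claw": 0.2},
  {"linear": [0, 0, -90], "twist": [0, 0, 0], "claw": 0.2},
])

```text
clock: 17.92
tcp_pos: [0.4661, 0.278, 0.1667]
tcp_rot: [0.095, 0.951, -0.027, 0.292]
wrist_force: [0.4, 0.4, -1.0]
finger_gap: 0.702
```

Run:
```python
from h import *
st();go([.45,.15,.27],down(168.6));go([.47,0,.27],down(168.6));go(GC+[0,0,.2],down(168.6))
```

```text
t 17.93 j [0.778, -0.097, -0.575, 0.727, -0.481, 0.885] tcp [0.4661, 0.278, 0.1667] x yaw 168.5 F [0.4, 0.4, -1.0] M [0.11, 0.61, 0.08] gap 0.702
linear [-66.0, -128.3, -80.6] twist [0.004, 0.596, 0.0]
linear [-106.8, -271.5, -53.5] twist [0.004, 0.596, 0.0]
linear [-195.0, -564.8, 3.2] twist [0.004, 0.596, 0.0]
```

>>> step_arm([
  {"linear": [-66, -60, -80], "twist": [0, 0.15, 0], "claw": 0.2},
  {"linear": [-66, -100, -80], "twist": [0, 0.3, 0], "claw": 0.2},
  {"linear": [-66, -128, -80], "twist": [0, 0.45, 0], "claw": 0.2},
  {"linear": [-107, -272, -54], "twist": [0.004, 0.596, 0], "claw": 0.2},
  {"linear": [-107, -272, -54], "twist": [0.004, 0.596, 0], "claw": 0.2},
  {"linear": [-107, -272, -54], "twist": [0.004, 0.596, 0], "claw": 0.2},
  {"linear": [-150, -418, -25], "twist": [0.004, 0.596, 0], "claw": 0.2},
  {"linear": [-150, -418, -25], "twist": [0.004, 0.596, 0], "claw": 0.2},
  {"linear": [-180, -510, -8], "twist": [0.004, 0.596, 0], "claw": 0.2},
  {"linear": [-195, -565, 3], "twist": [0.004, 0.596, 0], "claw": 0.2},
])

```text
clock: 19.18
tcp_pos: [0.5062, -0.2498, 0.2717]
tcp_rot: [0.099, 0.995, -0.0, 0.0]
wrist_force: [0.9, 0.2, -0.4]
finger_gap: 0.701
```

Run:
```python
from h import *
st();go(GC+[0,0,.19],down(168.6))
```

```text
t 19.18 j [-0.458, 0.203, 0.104, 1.471, -0.0, -0.259] tcp [0.5062, -0.2498, 0.2717] x yaw 168.6 F [0.9, 0.2, -0.4] M [0.03, -0.09, 0.02] gap 0.701
linear [-20.3, -55.4, 10.2] twist [-0.0, 0.0, 0.0]
```

>>> step_arm([
  {"linear": [-21, -53.5, 10], "twist": [0, 0, 0], "claw": 0.2},
  {"linear": [-21, -53.5, 10], "twist": [0, 0, 0], "claw": 0.2},
  {"linear": [-21, -53.5, 10], "twist": [0, 0, 0], "claw": 0.2},
  {"linear": [-21, -53.5, 10], "twist": [0, 0, 0], "claw": 0.2},
])

```text
clock: 19.68
tcp_pos: [0.5163, -0.3053, 0.2623]
tcp_rot: [0.099, 0.995, -0.0, 0.0]
wrist_force: [-0.0, 0.4, -0.9]
finger_gap: 0.705
```

```bash
sed -i 's/^    G=.*/    B=W[(W[...,2]>.145)\&(W[...,2]<.163)\&(hsv[...,1]>110)\&(hsv[...,0]>95)\&(hsv[...,0]<130)\&(np.linalg.norm(W[...,:2]-GC[:2],axis=-1)<.045)];G=B/; s/  grey/  blue rim/' meas.py; python3 meas.py 0 20 5
```

```text
t 19.68 j [-0.534, 0.271, 0.17, 1.468, 0.0, -0.336] tcp [0.5163, -0.3053, 0.2623] x yaw 168.7 F [-0.0, 0.4, -0.9] M [0.04, -0.01, 0.02] gap 0.705
side 1253 z 0.1964 0.2606 base [ 0.516  -0.3049  0.1931] tilt [-0.05  -0.046] rms 0.93 base-tcp [-0.0003  0.0004 -0.0692]
  blue rim 451 ((0.5132585167884827, -0.308847039937973), 0.03132227063179016)
top 250 z 0.1935 0.2623 base [ 0.5175 -0.3032  0.1949] tilt [-0.009 -0.011] rms 1.0 base-tcp [ 0.0012  0.0022 -0.0674]
  blue rim 88 ((0.5163731575012207, -0.30400097370147705), 0.03009948879480362)
```

>>> step_arm([
  {"linear": [0.7, -1.7, 25], "twist": [0, 0, 0], "claw": 0.2},
  {"linear": [0.7, -1.7, 45], "twist": [0, 0, 0], "claw": 0.2},
  {"linear": [0.7, -1.7, 60], "twist": [0, 0, 0], "claw": 0.2},
  {"linear": [0.7, -1.7, 67], "twist": [0, 0, 0], "claw": 0.2},
  {"linear": [0.7, -1.7, 71], "twist": [0, 0, 0], "claw": 0.2},
  {"linear": [0.7, -1.7, 73], "twist": [0, 0, 0], "claw": 0.2},
  {"linear": [0.7, -1.7, 74], "twist": [0, 0, 0], "claw": 0.2},
])

```text
clock: 20.65
tcp_pos: [0.5157, -0.307, 0.1889]
tcp_rot: [0.098, 0.995, -0.0, 0.001]
wrist_force: [-1.1, 0.7, -0.8]
finger_gap: 0.702
```

```bash
python3 meas.py 0 20 6
```

```text
t 20.65 j [-0.537, 0.272, 0.01, 1.307, -0.0, -0.34] tcp [0.5157, -0.307, 0.1889] x yaw 168.7 F [-1.1, 0.7, -0.8] M [-0.02, -0.03, -0.01] gap 0.702
side 894 z 0.1413 0.188 base [ 0.513  -0.3094  0.1205] tilt [ 0.    -0.019] rms 0.76 base-tcp [-0.0026 -0.0024 -0.0683]
  blue rim 242 ((0.506394624710083, -0.31551772356033325), 0.02832327038049698)
top 196 z 0.1209 0.1893 base [ 0.5166 -0.3107  0.1226] tilt [-0.026  0.062] rms 1.03 base-tcp [ 0.0009 -0.0038 -0.0663]
  blue rim 32 ((0.5176514387130737, -0.29915452003479004), 0.029396476224064827)
```

View pics/m6.png

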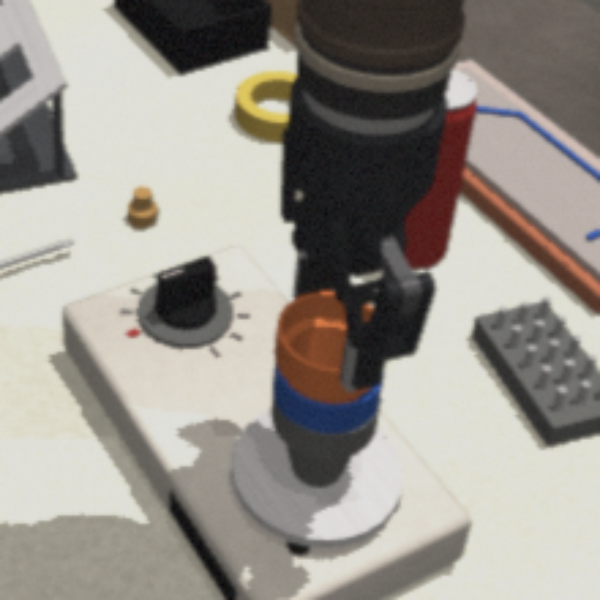

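>>> step_arm([
  {"linear": [0, 0, 2], "twist": [0, 0, 0], "claw": 0.2},
  {"linear": [0, 0, 3.5], "twist": [0, 0, 0], "claw": 0.2},
  {"linear": [0, 0, 5], "twist": [0, 0, 0], "claw": 0.2},
  {"linear": [0, 0, 5], "twist": [0, 0, 0], "claw": -0.6},
  {"linear": [0, 0, 5], "twist": [0, 0, 0], "claw": -0.6},
  {"linear": [0, 0, 5], "twist": [0, 0, 0], "claw": -0.6},
])

```text
clock: 21.5
tcp_pos: [0.5155, -0.307, 0.1838]
tcp_rot: [0.099, 0.995, -0.0, 0.001]
wrist_force: [0.0, 0.4, 0.0]
finger_gap: 0.8
```

```bash
python3 meas.py 0 20 7
```

```text
t 21.5 j [-0.537, 0.273, 0.0, 1.296, -0.0, -0.34] tcp [0.5155, -0.307, 0.1838] x yaw 168.7 F [0.0, 0.4, 0.0] M [0.0, -0.04, 0.0] gap 0.8
side 882 z 0.1323 0.1799 base [ 0.5143 -0.304   0.1146] tilt [-0.023 -0.07 ] rms 0.81 base-tcp [-0.0012  0.003  -0.0692]
  blue rim 158 ((0.5044314861297607, -0.3179433345794678), 0.027888024225831032)
top 194 z 0.1131 0.1809 base [ 0.515  -0.3134  0.1163] tilt [-0.     0.122] rms 0.89 base-tcp [-0.0005 -0.0064 -0.0675]
```

>>> step_arm([
  {"linear": [0, 0, 0], "twist": [0, 0, 0], "claw": 0.2},
  {"linear": [0, 0, 0], "twist": [0, 0, 0], "claw": 0.2},
  {"linear": [0, 0, 0], "twist": [0, 0, 0], "claw": 0.2},
  {"linear": [0, 0, 0], "twist": [0, 0, 0], "claw": 0.2},
  {"linear": [0, 0, 1.5], "twist": [0, 0, 0], "claw": 0.2},
  {"linear": [0, 0, 3], "twist": [0, 0, 0], "claw": 0.2},
  {"linear": [0, 0, 4.5], "twist": [0, 0, 0], "claw": 0.2},
  {"linear": [0, 0, 6], "twist": [0, 0, 0], "claw": 0.2},
], grip_force=70)

```text
clock: 22.6
tcp_pos: [0.5157, -0.307, 0.1784]
tcp_rot: [0.099, 0.995, -0.001, 0.001]
wrist_force: [-2.7, 1.0, 8.3]
finger_gap: 0.695
```

```bash
python3 meas.py 0 20 8
```

```text
t 22.6 j [-0.537, 0.273, -0.011, 1.284, 0.0, -0.34] tcp [0.5157, -0.307, 0.1784] x yaw 168.7 F [-2.7, 1.0, 8.3] M [0.48, 0.48, 0.02] gap 0.695
side 858 z 0.1256 0.1742 base [ 0.513  -0.3043  0.1085] tilt [ 0.001 -0.067] rms 0.79 base-tcp [-0.0027  0.0027 -0.0699]
  blue rim 52 ((0.5042868852615356, -0.3200215697288513), 0.026933349668979645)
top 195 z 0.1065 0.1746 base [ 0.519  -0.3074  0.1084] tilt [-0.057  0.001] rms 0.93 base-tcp [ 0.0034 -0.0004 -0.07  ]
```

>>> step_arm([
  {"linear": [0, 0, 1.5], "twist": [0, 0, 0], "claw": 0.2},
  {"linear": [0, 0, 2.5], "twist": [0, 0, 0], "claw": 0.2},
  {"linear": [0, 0, 3.5], "twist": [0, 0, 0], "claw": 0.2},
  {"linear": [0, 0, 4.5], "twist": [0, 0, 0], "claw": 0.2},
  {"linear": [0, 0, 4.5], "twist": [0, 0, 0], "claw": 0.2},
])

```text
clock: 23.32
tcp_pos: [0.5158, -0.307, 0.1765]
tcp_rot: [0.099, 0.995, -0.001, 0.002]
wrist_force: [-4.5, 4.5, 16.5]
finger_gap: 0.69
```

```bash
python3 meas.py 0 20 9
```

```text
t 23.32 j [-0.537, 0.272, -0.017, 1.277, 0.0, -0.34] tcp [0.5158, -0.307, 0.1765] x yaw 168.7 F [-4.5, 4.5, 16.5] M [0.84, 1.12, -0.04] gap 0.69
side 857 z 0.124 0.1723 base [ 0.513  -0.3042  0.1063] tilt [ 0.002 -0.073] rms 0.75 base-tcp [-0.0027  0.0028 -0.0702]
top 191 z 0.1051 0.174 base [ 0.5167 -0.3066  0.1075] tilt [-0.021 -0.01 ] rms 0.99 base-tcp [ 0.001   0.0004 -0.0689]
```

>>> step_arm([
  {"linear": [0.8, 0.5, 4], "twist": [0, 0, 0], "claw": 0.2},
  {"linear": [0.8, 0.5, 4], "twist": [0, 0, 0], "claw": 0.2},
  {"linear": [0.8, 0.5, 4], "twist": [0, 0, 0], "claw": 0.2},
  {"linear": [0.8, 0.5, 4], "twist": [0, 0, 0], "claw": 0.2},
])

```text
clock: 23.92
tcp_pos: [0.5157, -0.3069, 0.1764]
tcp_rot: [0.099, 0.995, -0.002, 0.005]
wrist_force: [-5.5, 4.2, 22.5]
finger_gap: 0.697
```

```bash
python3 meas.py 0 20 10
```

```text
t 23.93 j [-0.537, 0.267, -0.023, 1.27, 0.0, -0.339] tcp [0.5157, -0.3069, 0.1764] x yaw 168.7 F [-5.5, 4.2, 22.5] M [0.84, 1.21, 0.03] gap 0.697
side 846 z 0.1237 0.172 base [ 0.5132 -0.3102  0.1047] tilt [ 0.    -0.006] rms 0.75 base-tcp [-0.0026 -0.0033 -0.0717]
top 188 z 0.1056 0.1733 base [ 0.5171 -0.31    0.107 ] tilt [-0.023  0.051] rms 0.97 base-tcp [ 0.0013 -0.0031 -0.0694]
```

>>> step_arm([
  {"linear": [0, 0, 0], "twist": [0, 0, 0], "claw": 0.2},
  {"linear": [0, 0, -3], "twist": [0, 0, 0], "claw": 0.2},
  {"linear": [0, 0, -6.5], "twist": [0, 0, 0], "claw": 0.2},
  {"linear": [0, 0, -6.5], "twist": [0, 0, 0], "claw": -0.55},
  {"linear": [0, 0, -6.5], "twist": [0, 0, 0], "claw": -0.8},
  {"linear": [0, 0, -6.5], "twist": [0, 0, 0], "claw": -1},
  {"linear": [0, 0, -6.5], "twist": [0, 0, 0], "claw": -1},
  {"linear": [0, 0, -25], "twist": [0, 0, 0], "claw": -1},
  {"linear": [0, 0, -70], "twist": [0, 0, 0], "claw": -1},
  {"linear": [0, 0, -110], "twist": [0, 0, 0], "claw": -1},
])

```text
clock: 25.28
tcp_pos: [0.5146, -0.3062, 0.2876]
tcp_rot: [0.099, 0.995, -0.002, 0.005]
wrist_force: [0.6, -0.7, 0.5]
finger_gap: 1.002
```

Run:
```python
from h import *
from scipy.optimize import least_squares
st()
p,d=read_camera("side");W=cloud("side",d);hsv=cv2.cvtColor(p,cv2.COLOR_BGR2HSV)
cv2.imwrite("pics/fin.png",cv2.resize(p[140:360,160:440],(760,600)))
near=np.linalg.norm(W[...,:2]-GC[:2],axis=-1)<.045
for nm,lo,hi,zb in(("blue",95,130,.0935),("orange",0,20,.1155)):
    Q=W[near&(hsv[...,1]>110)&(hsv[...,0]>=lo)&(hsv[...,0]<=hi)&(W[...,2]<.19)&(W[...,2]>.1)]
    top=Q[:,2].max()
    def f(v):
        a=np.array([v[2],v[3],1]);a/=np.linalg.norm(a);L=Q-[v[0],v[1],zb+.045];h=L@a;r=np.linalg.norm(L-np.outer(h,a),axis=1)
        e=r-.031;ei=r-.028;return np.where(abs(e)<abs(ei),e,ei)*1000
    s=least_squares(f,[.514,-.309,0,0],loss="soft_l1",x_scale=[.01,.01,.1,.1]);v=s.x
    print(nm,len(Q),"band centre",v[:2].round(4),"tilt",v[2:].round(3),"rms",np.sqrt(np.mean(s.fun**2)).round(2),"z",np.percentile(Q[:,2],[1,99]).round(4))
    R_=Q[Q[:,2]>top-.004];print("  rim",top)
    # rim per azimuth
    a=np.degrees(np.arctan2(Q[:,1]-v[1],Q[:,0]-v[0]));print("  rim z by azimuth",[(k,round(np.percentile(Q[(a>=k)&(a<k+45),2],97),4)) for k in range(-180,180,45) if ((a>=k)&(a<k+45)).sum()>5])
```

```text
t 25.27 j [-0.537, 0.266, 0.218, 1.512, 0.0, -0.339] tcp [0.5146, -0.3062, 0.2876] x yaw 168.7 F [0.6, -0.7, 0.5] M [0.01, -0.04, -0.02] gap 1.002
blue 299 band centre [ 0.5137 -0.31  ] tilt [ 0.039 -0.026] rms 0.76 z [0.1351 0.1551]
  rim 0.15689231165152945
  rim z by azimuth [(-180, np.float64(0.1537)), (-135, np.float64(0.1548)), (-90, np.float64(0.1549)), (135, np.float64(0.1508))]
orange 1277 band centre [ 0.51   -0.3116] tilt [0.18  0.217] rms 1.27 z [0.133  0.1799]
  rim 0.18135163250022385
  rim z by azimuth [(-180, np.float64(0.1797)), (-135, np.float64(0.1795)), (-90, np.float64(0.1804)), (-45, np.float64(0.1795)), (0, np.float64(0.1787)), (45, np.float64(0.1785)), (90, np.float64(0.1799)), (135, np.float64(0.1796))]
```

View pics/fin.png

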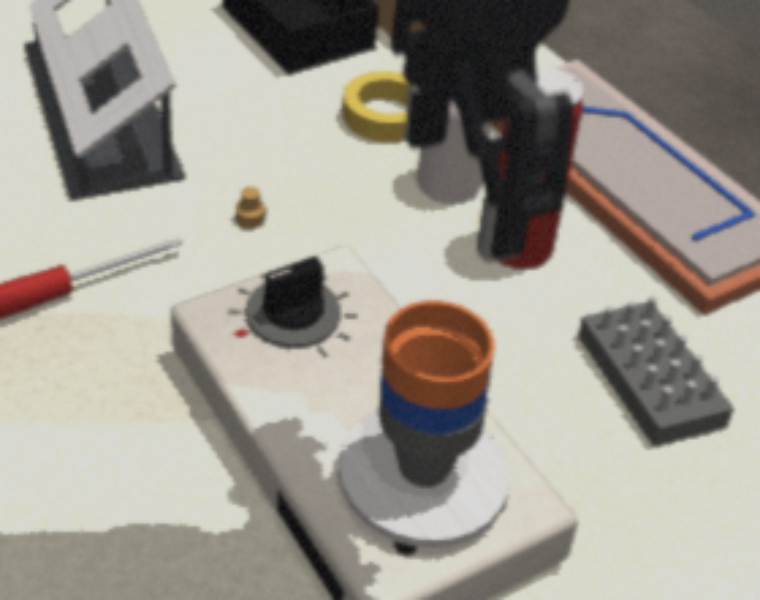

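```bash
python3 -c "
from bench import order,sensors
print(order.sign_off())"
```

```text
the job is handed in; nothing more can be done
None
```

I turned the speed knob anticlockwise to its off stop, nested blue then orange upright in the grey cup, pressed the stack down, released it and handed the job in at about 25 s.

**Knob:** the tool met a firm stop, with about 1.5 N m of resisting torque. The camera then showed the bar at 179.4°, within about 0.5° of the shaker's -x axis, so it reads as off.

**Press:** the orange rim sank about 8 mm (0.180 to 0.172 m), and stayed there as the wrist force went from 16 N to 22 N, so the plate bottomed. I held it there for about 1 s.

**After release:** the gripper was clear, with near-zero force. The orange rim is back at about 0.180 m, and level to about 2 mm around its edge. It stands about 23 mm above the top of the blue cup, against the 22 mm called for. The last picture shows the stack straight, with the other things in view apparently where they were.

**Checks that disagreed:**
- The automatic tilt fit was unreliable whenever the gripper hid part of the cup. Readings during the press ranged from 0 to 0.07 rad, and the last one, taken while bottomed, was about 0 from the side camera but 0.05 from the top one.
- After release the same fit gave orange a tilt of about 0.2 rad. I put that down to the cup's inside being picked up, because the level rim and the picture contradict it.
- The two cameras differ by about 3 mm in absolute position, so I could not measure how concentric the cups are to better than that.

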